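# Index the cover fixture and hold the breather plate flush on its sloped port

### The job

Turn the indexing table by its orange post one click anticlockwise (seen from above), so that the sloped breather port of the engine cover on it faces the robot. Then pick up the red breather plate by its black grip, tilt it to match the slope, and press it gently and flush onto the port face, squarely covering it. Finish while still gripping the plate and pressing it there, so that a colleague could put in the screws; leave the other things on the bench where they are.

Things in the scene. Friction and masses are not known exactly. Their poses are not given: they have to be found in the camera images.
- turntable (a joint): angle of the steel indexing disc (radius 130 mm, top 65 mm above the bench) on a blue base; 0 at the present click, grows anticlockwise from above. A click every 1.047 rad (60 deg): a spring detent resists with about 8 N at the post on leaving a click, fades to nothing half way, then pulls the disc into the next click by itself. Wanted: +1.047; it can be turned too far.
- table_axis (a point): centre of the disc's top face, on its vertical turning axis; the axes are those of the base, x away from the robot side (the base is turned a little either way). The base is fixed to the bench.
- post_top (a point): centre of the top of the orange post used to turn the disc: a round upright post, 16 mm in diameter, 61 mm tall above the disc, 115 mm from the turning axis, about 125 mm above the bench at its top. It is on the robot's right side and is to be moved away from the robot, around the axis. It turns with the disc.
- port (a point): centre of the sloped port face: flat aluminium, 70 mm (x) by 50 mm (y), with a round dark hole, on the engine cover in the middle of the disc. z is the face's outward normal, x points up the slope, y is level. The slope, 0.25 to 0.6 rad from level, is new each time. At the wanted click the face looks up and towards the robot, its y along table_axis's y.
- cradle: the dark engine cover (108 by 80 by 64 mm) with the port on top. Origin 45 mm straight behind the port's centre, on the level swivel axis, which crosses the disc's axis 111 mm above the bench; axes as port. The swivel is locked by stiff friction (6 Nm). The grey fork's cheeks stand 44 to 56 mm to either side along y, up to 16 mm above the swivel axis.
- breather_plate: red plate 70 mm (x) by 50 mm (y) by 6 mm thick, about 90 to 170 g, with a black block grip in its middle: 36 mm along x, 24 mm along y, from 6 to 40 mm above the underside. Origin at the centre of the underside, z up out of the grip. It lies flat on the bench, left or right of the indexing table. The plate covers the port the same way when turned by half a turn.
- filler_cap: bystander: black round cap, 60 mm across, 29 mm tall with a yellow bar on it; origin under its centre. It lies on the side of the table where the plate is not.
- screwdriver: bystander: orange-handled screwdriver lying on the bench at the left of the table; origin under its middle
- spray_can: bystander: upright blue can, 64 mm across, 190 mm tall, at the back right; origin under its centre
- grease_jar: bystander: jar with a red lid, 72 mm across, 75 mm tall, at the back left; origin under its centre
- seal_ring: bystander: black rubber ring, 52 mm across, 10 mm tall, on the left; origin under its centre
- socket: bystander: upright steel socket, 34 mm across, 45 mm tall, on the right; origin under its centre
Things that resemble listed ones, but are neither listed nor needed, are in the scene too. Several things have the shape of the breather_plate; the one meant has the colours described above.

How it is judged:
By the outcome, as a careful person would: the job done as asked, in the order asked, and still so for the second after the job is handed in, while the arm keeps its last pose, push and grip.
It also fails if it takes over 59 s, if anything falls off the work surface, if the arm or the gripper's body presses on something with over 40 N, if the wrist force passes 120 N, or if a joint passes its speed limit or range.

### The arm

A 6-joint arm with a two-finger parallel gripper is mounted at the origin on the work surface. World frame = base frame: x ahead of the robot, y to its left, z up, the work surface at z = 0. Lengths are in mm, angles in rad, forces in N, time in s.
With the tool pointing down it reaches from about 275 to 1000 mm from the base axis. Payload 8.4 kg.
Tool frame: the origin (TCP) lies midway between the tips of the shut fingers; the grasp point (between the pads) lies grip_depth behind it (grip_depth is the distance from the TCP to the grasp point, in mm); z points along the fingers, y is the line along which they close (so a half turn about z gives the same grasp; the last joint's range is limited). The gripper opens to 85 mm and grips with 20 to 120 N. Pads are 22 mm wide; open, the fingers measure 114 mm over their backs; the gripper's body (76 mm by 85 mm) begins 54 mm behind the grasp point. The pads swing forward as they close: fully open they stand 13 mm farther back than shut.
Start: joints at [-1.337, 0.353, 1.633, -0, 1.155, -0.002], TCP at [146.011, -607.708, 231.281] pointing down, gripper open.
Joint ranges: [-2.63, 2.63], [-0.92, 2.1], [0.06, 2.66], [-1.3, 4.44], [0, 2.69], [-3.02, 3.02]. Speed limits (rad/s): [2.22, 2.22, 2.79, 3.14, 3.14, 3.14].

### API

Orientations are given as [roll, pitch, yaw] about the fixed x, y, z axes, in that order (R = Rz(yaw) Ry(pitch) Rx(roll)).
In Python, from rig import * gives the robot as it stands.
- The arm moves only by the shell command python3 -m creep 'ROWS' [FORCE]. ROWS is JSON, a list of rows, each an object of numbers: "x", "y", "z": the shift along the tool's x, y, z in mm; "rx", "ry", "rz": the turn, a rotation vector about the tool's x, y, z in rad; "hand": the finger opening in mm, from 0 to 85.4. A call has 1 to 20 rows; each row shifts and turns the commanded pose from where the row before left it, along the tool's axes as they then stand; what a row does not reach is not made up. A row lasts 1/8 s, in which the tool goes at most 62.5 mm and 10.7 degrees, less where a joint would pass 70% of its speed; a pose out of reach is approached as far as the arm can. A call with a gripper value outside its range is refused whole. The fingers move at their own pace and stop on an object; FORCE is the grip in N (left out, the last holds). Time passes only in rows, so rows that do not move let the fingers close. It gives the time, the measured TCP pose, the force, the opening and the grip force at its end, in the units of the state.
- sense(): the state, without advancing time (a new reading comes with each control period).
- grab_frame(name): name is "scene" or "top" or "wrist"; returns the picture (420x560x3 uint8, red, green, blue); there is no depth.
- get_calibration(name): a dict with "K" (3x3 intrinsics, pixels), "k1" (the pictures are not rectified: a ray, as slopes to the right and down, at radius r is drawn at 1 + k1 r^2 times it, then the intrinsics apply), "R" (3x3) and "t" (3): a world point X has camera coordinates R X + t. Camera axes: x right, y down, z forward; pixel columns grow to the right and rows downward; lengths in mm; the calibration is good to about 2 mm. A picture is of the moment at which its call begins: read the wrist's pose just before it. get_calibration takes no time and is no camera call; for the wrist camera it gives the pose at the moment of the call.
- sign_off(): hands the job in; it is judged then, once.
The state is a dict: "clock": time; "qpos": joint angles; "qvel": joint speeds; "joint_efforts": joint torques, N m; "eef_pos": TCP position; "tcp_rot": TCP orientation; "contact_force": force on the tool from outside, world axes, zero at the start; "wrist_torque": the same for the moment, N m; "opening": opening from 0.0 (shut) to 1.0 (fully open); "grasp_force": force on a finger pad.
Only numpy, scipy, OpenCV 4.12 (cv2) and the standard library are available. Lean on these libraries where they do the work, as an engineer would, in place of code of your own. Each camera call takes 0.05 s, during which the arm holds its last target. There are 200 camera calls.

## Working session

There is one attempt and no reset: what is moved stays moved. The work goes in short steps, Python scripts to look and compute and a shell command to move; the robot and the scene stay as the last step left them, time stands still between calls to the robot, and variables do not carry over. Pictures are saved under pics/ and viewed, at most 10 in all, crops included, and the job is handed in when it is done.

```bash
ls; mkdir -p pics
python3 - <<'E'
from rig import *
import cv2,numpy as np
for n in ("scene","top"):
    im=grab_frame(n); cv2.imwrite(f"pics/{n}0.png",im[:,:,::-1])
    c=get_calibration(n); print(n,c)
s=sense();print(s)
E
```

```text
pics
scene {'K': array([[451.63150872,   0.        , 279.51626778],
       [  0.        , 451.63150872, 206.71767022],
       [  0.        ,   0.        ,   1.        ]]), 'k1': -0.003419551331674779, 'R': array([[-0.79677225,  0.60425373,  0.00560368],
       [ 0.39097969,  0.52257428, -0.75766154],
       [-0.46074815, -0.60149277, -0.65262362]]), 't': array([ 417.61070761, -104.79673531, 1436.48668937])}
top {'K': array([[496.72706983,   0.        , 279.89366376],
       [  0.        , 496.72706983, 200.73562799],
       [  0.        ,   0.        ,   1.        ]]), 'k1': 0.05184635252595612, 'R': array([[ 0.00667696, -0.99997714, -0.00106399],
       [-0.99935151, -0.00663513, -0.03539126],
       [ 0.03538339,  0.00129961, -0.99937297]]), 't': array([   6.17597452,  497.54135044, 1227.63677162])}
{'clock': 0.1, 'qpos': array([-1.33739431e+00,  3.53631058e-01,  1.63405473e+00,  1.30590342e-05,
        1.15522574e+00, -2.39436995e-03]), 'qvel': array([ 0.00094772, -0.00148048, -0.00225883, -0.00042001,  0.00032689,
       -0.00255951]), 'joint_efforts': array([-6.93468082e-04, -6.06356049e+01, -3.42820501e+01, -3.90086871e-05,
        4.09033557e-03,  4.01820034e-05]), 'eef_pos': array([ 145.91731278, -607.27886726,  230.60633499]), 'tcp_rot': array([-3.14027381e+00, -1.50984072e-05,  2.35791098e-01]), 'contact_force': array([ 0.11804203, -0.13067454, -0.0141417 ]), 'wrist_torque': array([ 0.03085833,  0.02712485, -0.00039102]), 'grasp_force': 0.0, 'opening': 0.9998782721606337}
```

View pics/scene0.png

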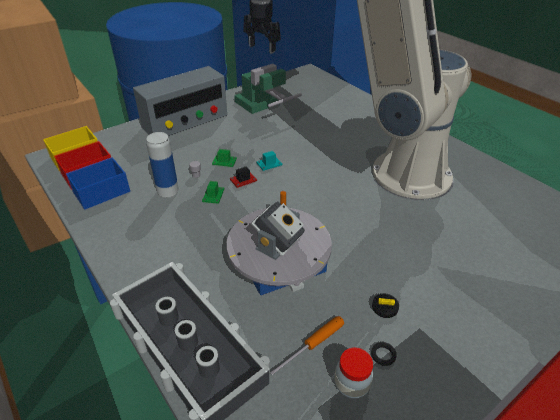

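View pics/top0.png

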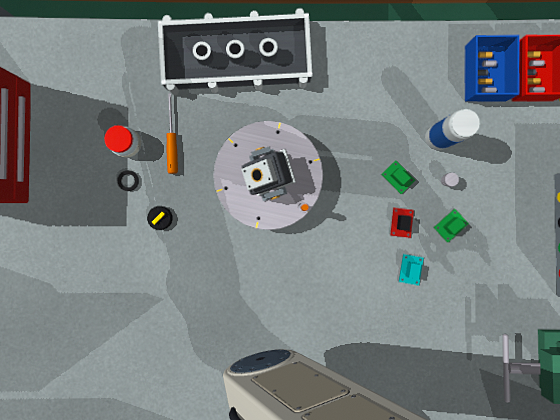

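Candidates for the red plate in the top view: red with black block (403,222), green (399,177), green (451,225), cyan (411,268). The choice is the red one at (403,222). The red bin and the red jar lid are different shapes.

```bash
cat > h.py <<'E'
from rig import *
import cv2,numpy as np
from scipy.spatial.transform import Rotation as Rot
def ray(c,uv):
    uv=np.atleast_2d(np.array(uv,float)); K=c["K"]
    d=(uv-K[:2,2])/np.array([K[0,0],K[1,1]]); n=d.copy()
    for _ in range(20): n=d/(1+c["k1"]*(n**2).sum(1,keepdims=True))
    v=np.c_[n,np.ones(len(n))]@c["R"]
    return -c["R"].T@c["t"], v/np.linalg.norm(v,axis=1,keepdims=True)
def onplane(c,uv,z):
    o,v=ray(c,uv); return o+v*((z-o[2])/v[:,2:])
def tri(cs,uvs):
    A=np.zeros((3,3));b=np.zeros(3)
    for c,uv in zip(cs,uvs):
        o,v=ray(c,uv);P=np.eye(3)-np.outer(v[0],v[0]);A+=P;b+=P@o
    return np.linalg.solve(A,b)
def proj(c,X):
    p=np.atleast_2d(X)@c["R"].T+c["t"];n=p[:,:2]/p[:,2:]
    n=n*(1+c["k1"]*(n**2).sum(1,keepdims=True));return n*c["K"][0,0]+c["K"][:2,2]
def blobs(im,lo,hi,amin=20):
    hsv=cv2.cvtColor(im,cv2.COLOR_RGB2HSV);m=cv2.inRange(hsv,np.array(lo),np.array(hi))
    return [c for c in cv2.findContours(m,cv2.RETR_EXTERNAL,cv2.CHAIN_APPROX_NONE)[0] if cv2.contourArea(c)>amin]
def cen(c):
    m=cv2.moments(c);return np.array([m["m10"],m["m01"]])/m["m00"]
E
python3 - <<'E'
from h import *
T=cv2.imread("pics/top0.png")[:,:,::-1].copy();S=cv2.imread("pics/scene0.png")[:,:,::-1].copy()
ct,cs=get_calibration("top"),get_calibration("scene")
for n,im,c in(("T",T,ct),("S",S,cs)):
    for k in blobs(im,(5,150,120),(18,255,255)): print(n,"orange",cen(k),cv2.contourArea(k),onplane(c,cen(k),125)[0])
    for k in blobs(im,(0,150,60),(4,255,255),60): print(n,"red",cen(k),cv2.contourArea(k))
# disc: purple-ish gray fit
hsv=cv2.cvtColor(T,cv2.COLOR_RGB2HSV); print(hsv[150,230],hsv[200,230],hsv[250,230],hsv[215,290],hsv[130,200])
a=T[110:242,205:335];b=S[160:310,210:345]
cv2.imwrite("pics/c1.png",np.hstack([cv2.resize(a,(400,400),interpolation=2),cv2.resize(b,(400,400),interpolation=2)])[:,:,::-1])
cv2.imwrite("pics/c2.png",cv2.resize(T[160:290,370:480],None,fx=4,fy=4,interpolation=2)[:,:,::-1])
E
```

```text
T orange [304.3 207. ] 30.0 [479.61404313 -45.76040932 125.        ]
T orange [170.44845035 152.6913346 ] 263.5 [600.22063949 257.03666939 125.        ]
T red [401.57867694 222.26300578] 519.0
T red [117.96602972 138.50470124] 549.5
T red [ 16.49279373 139.52536608] 2891.0
T red [539.32557222  67.8863457 ] 2534.0
S orange [325.52248677 331.82363316] 378.0 [667.99396791 331.49954902 125.        ]
S orange [283.26582278 196.53164557] 39.5 [488.01486185 -32.97911157 125.        ]
S red [537.64706805 396.81169646] 2126.0
S red [355.8060715  363.87237867] 834.5
S red [243.08974359 180.94871795] 104.0
S red [ 81.3642221  157.30983513] 879.5
[130  13 177] [132  13 193] [ 90  17 139] [133  12 189] [ 93  18 141]
```

View pics/c1.png

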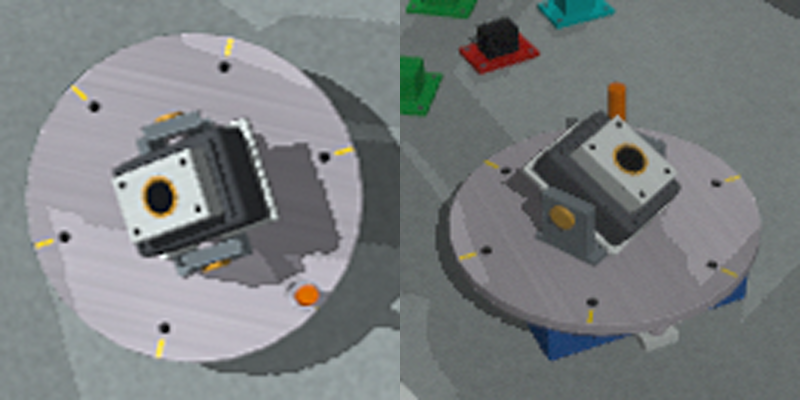

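View pics/c2.png

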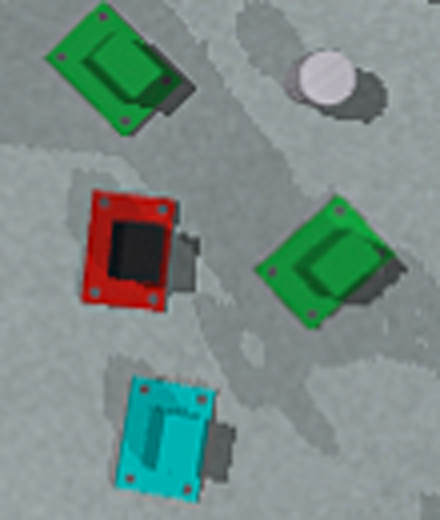

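The crops show the red plate with its black grip at (403,222), clear of the cyan and green ones. The port faces left and slightly toward the robot. The post is at (304,207).

Run:
```python
from h import *
T=cv2.imread("pics/top0.png")[:,:,::-1].copy();S=cv2.imread("pics/scene0.png")[:,:,::-1].copy()
ct,cs=get_calibration("top"),get_calibration("scene")
k=max(blobs(T[100:250,200:340],(120,5,150),(150,40,255)),key=cv2.contourArea)
k=cv2.convexHull(k).reshape(-1,2)+[200,100]
P=onplane(ct,k,65)[:,:2]
A=np.c_[2*P,np.ones(len(P))];s=np.linalg.lstsq(A,(P**2).sum(1),rcond=None)[0];print("axis",s[:2],np.sqrt(s[2]+s[:2]@s[:2]));ax=s[:2]
# ticks
for b in blobs(T[100:250,200:340],(20,100,120),(35,255,255),1):
    q=onplane(ct,cen(b)+[200,100],65)[0,:2]-ax;print("tick",np.linalg.norm(q),np.degrees(np.arctan2(q[1],q[0])))
print("post",tri([ct,cs],[(304.3,207),(283.3,192)]), )
q=onplane(ct,(304.5,206.5),125)[0,:2]-ax;print(np.linalg.norm(q),np.degrees(np.arctan2(q[1],q[0])))
print("port",tri([ct,cs],[(257,174.7),(287.6,219.2)]))
for im,c,o,w in((T,ct,(235,150),45),(S,cs,(265,195),50)):
    sub=im[o[1]:o[1]+w,o[0]:o[0]+w+10]
    m=((sub.min(2)>185)&(sub.max(2).astype(int)-sub.min(2)<22)&True).astype(np.uint8)
    m=cv2.morphologyEx(m,cv2.MORPH_OPEN,np.ones((2,2),np.uint8))
    for b in cv2.findContours(m,0,1)[0]:
        if cv2.contourArea(b)>60: print(cen(b)+o,cv2.contourArea(b),(cv2.boxPoints(cv2.minAreaRect(b))+o).round(1).tolist(), cv2.approxPolyDP(cv2.convexHull(b),3,True).reshape(-1,2)+o)
# plate
b=[k for k in blobs(T,(0,150,60),(4,255,255),60) if abs(cen(k)[0]-402)<5][0]
h=onplane(ct,cv2.convexHull(b).reshape(-1,2),6)[:,:2].astype(np.float32);print("plate",cv2.minAreaRect(h),cv2.boxPoints(cv2.minAreaRect(h)))
g=T[200:245,385:420];m=(g.max(2)<50).astype(np.uint8)
b=max(cv2.findContours(m,0,1)[0],key=cv2.contourArea);h=onplane(ct,b.reshape(-1,2)+[385,200],40)[:,:2].astype(np.float32);print("grip",cv2.minAreaRect(h))
```

```text
axis [557.36634464  39.0829963 ] 128.85490728369348
tick 120.16762610193659 167.77579945689078
tick 120.70035826740107 107.60560443634864
tick 16.490789341993004 105.68127268050637
tick 119.64906157237597 -72.01112096941648
tick 120.3585175653599 47.69700515814857
tick 120.86046101039366 -12.198635419509209
post [479.14853787 -45.2903171  127.6355515 ]
114.65205819799247 -131.93615357303858
port [549.04068776  60.94119005 148.84074237]
[257.53461813 175.54960742] 467.0 [[241.3, 169.0], [265.6, 160.3], [273.2, 181.6], [248.9, 190.3]] [[263 162]
 [272 182]
 [252 188]
 [247 185]
 [245 169]]
plate ((445.83697509765625, -292.92474365234375), (50.555511474609375, 68.70872497558594), 83.22466278076172) [[ 408.74036 -313.97296]
 [ 476.96924 -322.07898]
 [ 482.9336  -271.87653]
 [ 414.7047  -263.7705 ]]
grip ((445.78741455078125, -289.4012451171875), (30.02092933654785, 33.582149505615234), 84.08975982666016)
```

```bash
cat >> h.py <<'E'
def plan(poses,p=None,R=None,n=None):
    """poses: list of (pos, Rot, rows); prints rows in tool axes from the measured pose"""
    s=sense(); p=np.array(s["eef_pos"]) if p is None else np.array(p,float); R=Rot.from_euler("xyz",s["tcp_rot"]) if R is None else R
    from scipy.spatial.transform import Slerp
    for g,G,n in poses:
        g=np.array(g,float);sl=Slerp([0,1],Rot.concatenate([R,G]));p0=p.copy();out=[]
        for i in range(1,n+1):
            d=R.inv().apply(p0+(g-p0)*i/n-p).round(0 if n>1 and i<n else 1); w=(R.inv()*sl(i/n)).as_rotvec().round(2 if i<n else 3)
            out.append("{"+",".join(f'"{k}":{v:g}' for k,v in zip(["x","y","z","rx","ry","rz"],[*d,*w]) if abs(v)>1e-3)+"}")
            p=p+R.apply(d);R=R*Rot.from_rotvec(w)
        print("["+",".join(out)+"]")
    return p,R
def down(yaw): return Rot.from_euler("xyz",[np.pi,0,np.radians(yaw)])
E
python3 - <<'E'
import rig; print([x for x in dir(rig) if not x.startswith("__")], getattr(rig,"grip_depth",None))
from h import *
plan([((480,-46,190),down(48),13),((480,-46,100),down(48),3)])
E
```

```text
['MotionError', 'get_calibration', 'grab_frame', 'grip_depth', 'sense', 'sign_off'] 18.700000000000003
[{"x":35,"y":-36,"z":3,"rz":-0.05},{"x":37,"y":-34,"z":3,"rz":-0.04},{"x":38,"y":-33,"z":4,"rz":-0.05},{"x":40,"y":-31,"z":3,"rz":-0.05},{"x":41,"y":-28,"z":3,"rz":-0.04},{"x":42,"y":-27,"z":3,"rz":-0.05},{"x":44,"y":-25,"z":3,"rz":-0.04},{"x":45,"y":-23,"z":3,"rz":-0.05},{"x":45,"y":-21,"z":4,"rz":-0.05},{"x":47,"y":-19,"z":3,"rz":-0.04},{"x":47,"y":-16,"z":3,"rz":-0.05},{"x":49,"y":-15,"z":3,"rz":-0.05},{"x":48.5,"y":-11.4,"z":3.2,"rz":-0.042}]
[{"z":30},{"z":30},{"z":30}]
```

```bash
python3 -m creep '[{"x":35,"y":-36,"z":3,"rz":-0.05,"hand":45},{"x":37,"y":-34,"z":3,"rz":-0.04,"hand":45},{"x":38,"y":-33,"z":4,"rz":-0.05},{"x":40,"y":-31,"z":3,"rz":-0.05},{"x":41,"y":-28,"z":3,"rz":-0.04},{"x":42,"y":-27,"z":3,"rz":-0.05},{"x":44,"y":-25,"z":3,"rz":-0.04},{"x":45,"y":-23,"z":3,"rz":-0.05},{"x":45,"y":-21,"z":4,"rz":-0.05},{"x":47,"y":-19,"z":3,"rz":-0.04},{"x":47,"y":-16,"z":3,"rz":-0.05},{"x":49,"y":-15,"z":3,"rz":-0.05},{"x":48,"y":-11,"z":3,"rz":-0.04},{"z":0}]' 30
python3 - <<'E'
from h import *
c=get_calibration("wrist");im=grab_frame("wrist");cv2.imwrite("pics/w1.png",im[:,:,::-1]);s=sense()
print(s["opening"],s["eef_pos"],s["tcp_rot"])
for b in blobs(im,(5,150,100),(18,255,255)): print(cen(b),cv2.contourArea(b),onplane(c,cen(b),125)[0])
plan([((480,-46,100),down(48),3)])
E
```

```text
0.999227030236622 [ 145.92431404 -607.33556853  230.72239897] [-3.14047373e+00 -1.46615790e-05  2.35803330e-01]
[{"x":152,"y":-156,"z":44,"rz":-0.2},{"x":180,"y":-122,"z":44,"rz":-0.2},{"x":200.7,"y":-84.8,"z":43.3,"rz":-0.202}]schema error: expected keys x, y, z, rx, ry, rz, hand
```

View pics/w1.png

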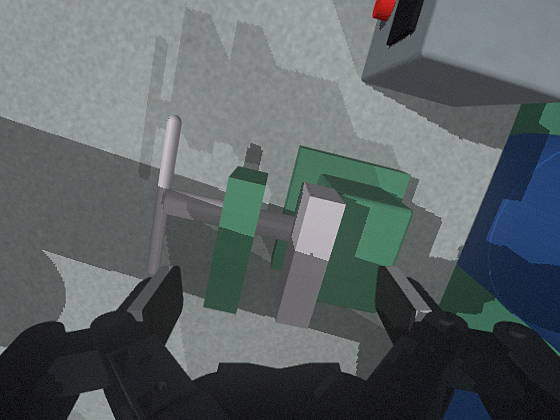

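The wrist view shows the vise under the start pose. The move was refused because every row needs all the keys, so I'll resend it in full.

```bash
sed -i 's/ if abs(v)>1e-3)+"}")/)+",\\"hand\\":H}")/' h.py
python3 -m creep '[{"x":35,"y":-36,"z":3,"rx":0,"ry":0,"rz":-0.05,"hand":45},{"x":37,"y":-34,"z":3,"rx":0,"ry":0,"rz":-0.04,"hand":45},{"x":38,"y":-33,"z":4,"rx":0,"ry":0,"rz":-0.05,"hand":45},{"x":40,"y":-31,"z":3,"rx":0,"ry":0,"rz":-0.05,"hand":45},{"x":41,"y":-28,"z":3,"rx":0,"ry":0,"rz":-0.04,"hand":45},{"x":42,"y":-27,"z":3,"rx":0,"ry":0,"rz":-0.05,"hand":45},{"x":44,"y":-25,"z":3,"rx":0,"ry":0,"rz":-0.04,"hand":45},{"x":45,"y":-23,"z":3,"rx":0,"ry":0,"rz":-0.05,"hand":45},{"x":45,"y":-21,"z":4,"rx":0,"ry":0,"rz":-0.05,"hand":45},{"x":47,"y":-19,"z":3,"rx":0,"ry":0,"rz":-0.04,"hand":45},{"x":47,"y":-16,"z":3,"rx":0,"ry":0,"rz":-0.05,"hand":45},{"x":49,"y":-15,"z":3,"rx":0,"ry":0,"rz":-0.05,"hand":45},{"x":48,"y":-11,"z":3,"rx":0,"ry":0,"rz":-0.04,"hand":45},{"x":0,"y":0,"z":0,"rx":0,"ry":0,"rz":0,"hand":45}]' 30
python3 - <<'E'
from h import *
c=get_calibration("wrist");im=grab_frame("wrist");cv2.imwrite("pics/w2.png",im[:,:,::-1]);s=sense()
print(s["opening"],s["eef_pos"],s["tcp_rot"])
for b in blobs(im,(5,150,100),(18,255,255)): print(cen(b),cv2.contourArea(b),onplane(c,cen(b),125)[0],onplane(c,b.reshape(-1,2)[[b[:,0,1].argmin(),b[:,0,1].argmax(),b[:,0,0].argmin(),b[:,0,0].argmax()]],125)[:,:2].round().tolist())
plan([((480,-46,100),down(48),3)])
E
```

```text
clock: 1.9
eef_pos: [481.3, -44.7, 190.0]
tcp_rot: [-3.141, -0.0, 0.84]
contact_force: [-1.3, -0.7, 0.1]
opening: 0.526
grasp_force: 0.0
0.526549524939923 [480.24816045 -45.97914146 189.93823608] [-3.14103238e+00  5.20653350e-04  8.38544043e-01]
[279.29925066 220.59656756] 689.5 [484.80602921 -41.4016676  125.        ] [[493.0, -29.0], [475.0, -51.0], [479.0, -38.0], [485.0, -53.0]]
[{"x":-0,"y":-0,"z":30,"rx":-0,"ry":0,"rz":0,"hand":H},{"x":-0,"y":-0,"z":30,"rx":-0,"ry":0,"rz":0,"hand":H},{"x":-0.1,"y":-0.1,"z":29.9,"rx":-0.001,"ry":0.001,"rz":0.001,"hand":H}]
```

```bash
python3 -m creep '[{"x":0,"y":0,"z":33,"rx":0,"ry":0,"rz":0,"hand":45},{"x":0,"y":0,"z":33,"rx":0,"ry":0,"rz":0,"hand":45},{"x":0,"y":0,"z":32,"rx":0,"ry":0,"rz":0,"hand":45},{"x":0,"y":0,"z":0,"rx":0,"ry":0,"rz":0,"hand":22},{"x":0,"y":0,"z":0,"rx":0,"ry":0,"rz":0,"hand":22},{"x":0,"y":0,"z":0,"rx":0,"ry":0,"rz":0,"hand":22}]' 30
```

```text
clock: 2.7
eef_pos: [480.9, -47.5, 93.6]
tcp_rot: [3.14, -0.001, 0.835]
contact_force: [-0.9, -0.0, 0.6]
opening: 0.257
grasp_force: 0.0
```

```bash
python3 -m creep '[{"x":0.4,"y":10,"z":0,"rx":0,"ry":0,"rz":-0.087,"hand":22},{"x":0.4,"y":10,"z":0,"rx":0,"ry":0,"rz":-0.087,"hand":22},{"x":0.4,"y":10,"z":0,"rx":0,"ry":0,"rz":-0.087,"hand":22},{"x":0.4,"y":10,"z":0,"rx":0,"ry":0,"rz":-0.087,"hand":22},{"x":0.4,"y":10,"z":0,"rx":0,"ry":0,"rz":-0.087,"hand":22},{"x":0.4,"y":10,"z":0,"rx":0,"ry":0,"rz":-0.087,"hand":22}]'
python3 - <<'E'
from h import *
s=sense();print(s["eef_pos"],s["tcp_rot"],s["contact_force"])
q=s["eef_pos"][:2]-[557.4,39.1];print(np.linalg.norm(q),np.degrees(np.arctan2(q[1],q[0])))
E
```

```text
clock: 3.45
eef_pos: [532.4, -74.4, 93.3]
tcp_rot: [-3.141, 0.0, 1.361]
contact_force: [-3.2, 1.8, 2.1]
opening: 0.259
grasp_force: 1.8
[532.38912126 -74.39957466  93.29032001] [-3.14070273e+00  2.87649265e-05  1.36068931e+00] [-3.20108685  1.75549597  2.11197522]
116.22262044088721 -102.42714543192837
```

```bash
python3 -m creep '[{"x":0.4,"y":10,"z":0,"rx":0,"ry":0,"rz":-0.087,"hand":22},{"x":0.4,"y":10,"z":0,"rx":0,"ry":0,"rz":-0.087,"hand":22},{"x":0.4,"y":10,"z":0,"rx":0,"ry":0,"rz":-0.087,"hand":22},{"x":0.4,"y":10,"z":0,"rx":0,"ry":0,"rz":-0.087,"hand":22},{"x":0.4,"y":10,"z":0,"rx":0,"ry":0,"rz":-0.087,"hand":22},{"x":0.4,"y":10,"z":0,"rx":0,"ry":0,"rz":-0.087,"hand":22},{"x":0,"y":0,"z":0,"rx":0,"ry":0,"rz":0,"hand":35},{"x":0,"y":0,"z":0,"rx":0,"ry":0,"rz":0,"hand":35},{"x":0,"y":0,"z":0,"rx":0,"ry":0,"rz":0,"hand":45},{"x":0,"y":0,"z":-40,"rx":0,"ry":0,"rz":0,"hand":45},{"x":0,"y":0,"z":-55,"rx":0,"ry":0,"rz":0,"hand":45},{"x":0,"y":0,"z":-30,"rx":0,"ry":0,"rz":0,"hand":45}]'
python3 - <<'E'
from h import *
T=grab_frame("top");cv2.imwrite("pics/top1.png",T[:,:,::-1]);
ct=get_calibration("top");ax=np.array([557.4,39.1])
for b in blobs(T[100:250,200:340],(20,100,120),(35,255,255),1):
    q=onplane(ct,cen(b)+[200,100],65)[0,:2]-ax;print("tick",np.linalg.norm(q),np.degrees(np.arctan2(q[1],q[0])))
plan([((446,-291,170),down(83.2),6)])
E
```

```text
clock: 4.95
eef_pos: [592.8, -72.0, 220.2]
tcp_rot: [3.139, 0.001, 1.879]
contact_force: [-0.2, -0.5, -0.1]
opening: 0.526
grasp_force: 0.0
tick 120.19692040091472 167.78711793849288
tick 120.69433624741235 107.62327437820814
tick 26.12526082025911 177.8994591379221
tick 121.31259847374272 47.75067874028317
tick 121.71887046262675 -12.356323120017718
[{"x":-27,"y":-35,"z":9,"rx":0,"ry":0,"rz":0.07,"hand":H},{"x":-30,"y":-32,"z":9,"rx":0,"ry":0,"rz":0.07,"hand":H},{"x":-32,"y":-31,"z":8,"rx":0,"ry":0,"rz":0.07,"hand":H},{"x":-33,"y":-28,"z":9,"rx":0,"ry":0,"rz":0.07,"hand":H},{"x":-36,"y":-26,"z":9,"rx":0.01,"ry":0,"rz":0.08,"hand":H},{"x":-37.9,"y":-22.6,"z":8.9,"rx":-0.003,"ry":0.001,"rz":0.067,"hand":H}]
```

```bash
python3 -m creep '[{"x":-27,"y":-35,"z":9,"rx":0,"ry":0,"rz":0.07,"hand":60},{"x":-30,"y":-32,"z":9,"rx":0,"ry":0,"rz":0.07,"hand":60},{"x":-32,"y":-31,"z":8,"rx":0,"ry":0,"rz":0.07,"hand":60},{"x":-33,"y":-28,"z":9,"rx":0,"ry":0,"rz":0.07,"hand":60},{"x":-36,"y":-26,"z":9,"rx":0,"ry":0,"rz":0.08,"hand":60},{"x":-38,"y":-23,"z":9,"rx":0,"ry":0,"rz":0.067,"hand":60},{"x":0,"y":0,"z":0,"rx":0,"ry":0,"rz":0,"hand":60}]'
python3 - <<'E'
from h import *
im=grab_frame("wrist");c=get_calibration("wrist");cv2.imwrite("pics/w3.png",im[:,:,::-1])
s=sense();print(s["eef_pos"],s["tcp_rot"])
b=max(blobs(im,(0,150,40),(5,255,255),100)+blobs(im,(176,150,40),(180,255,255),100),key=cv2.contourArea)
h=onplane(c,cv2.convexHull(b).reshape(-1,2),6)[:,:2].astype(np.float32);print("plate",cv2.minAreaRect(h),cv2.boundingRect(b))
# far views after table turn: port hole from top + scene
T=cv2.imread("pics/top1.png")[:,:,::-1];S=grab_frame("scene")
cv2.imwrite("pics/c3.png",np.hstack([cv2.resize(T[140:205,235:300],(400,400),interpolation=2),cv2.resize(S[185:265,245:325],(400,400),interpolation=2)])[:,:,::-1])
E
```

```text
clock: 5.88
eef_pos: [441.1, -292.3, 163.5]
tcp_rot: [-3.14, -0.0, 1.448]
contact_force: [0.4, -0.1, 0.6]
opening: 0.709
grasp_force: 0.0
[ 442.26334668 -291.39349465  163.90395413] [-3.14084419e+00 -4.92825799e-04  1.44983385e+00]
plate ((448.2538146972656, -291.35113525390625), (50.085777282714844, 69.61951446533203), 83.8626937866211) (247, 167, 76, 54)
```

View pics/w3.png

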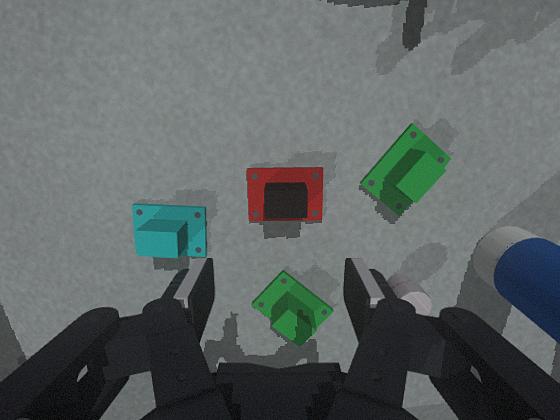

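View pics/c3.png

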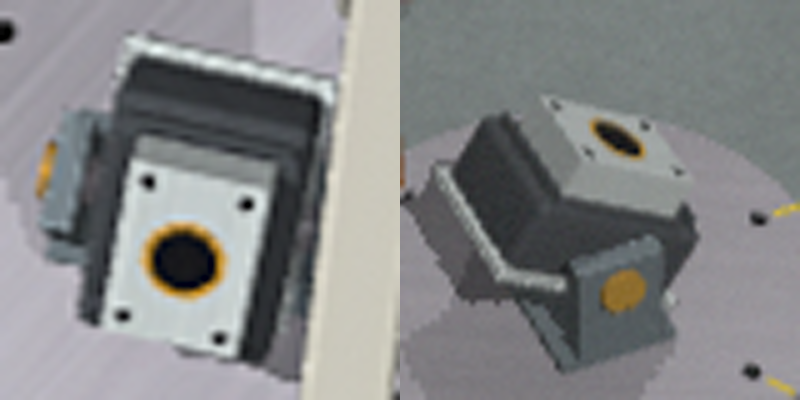

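The wrist view shows the red plate at (285,194) with the grip untouched. The crop shows the port facing the robot, with its four screw holes and central hole readable in both views.

Run:
```python
from h import *
ct,cs=get_calibration("top"),get_calibration("scene")
Tp=dict(UL=(148,181),UR=(247,204),DR=(219,338),DL=(122,315),C=(184,262))
Sp=dict(UL=(187,153),UR=(157,104),DR=(245,125),DL=(280,172),C=(217,138))
X={k:tri([ct,cs],[np.array(Tp[k])/6.154-.4+[235,140],np.array(Sp[k])/5-.4+[245,185]]) for k in Tp}
for k in X: print(k,X[k].round(1))
H=np.array([X[k] for k in("UL","UR","DR","DL")]);x=H[:2].mean(0)-H[2:].mean(0);y=H[[0,3]].mean(0)-H[[1,2]].mean(0)
n=np.cross(x,y);n/=np.linalg.norm(n);print("centre",H.mean(0),"n",n,"slope",np.arccos(n[2]),"x",np.linalg.norm(x),np.arctan2(x[2],np.hypot(x[0],x[1])),"az",np.degrees(np.arctan2(x[1],x[0])),"ylen",np.linalg.norm(y),y)
c=X["C"];a=np.radians(-12.3);r=(np.array([557.4,39.1])-c[:2])@[np.cos(a),np.sin(a)];print("radial",r,"slope",np.arctan2(r,c[2]-111),np.arcsin(r/45))
# plate grasp: over, down
p,R=plan([((448.2,-291.4,90),down(83.9),2),((448.2,-291.4,6),down(83.9),3)])
```

```text
UL [560.8  56.1 164.1]
UR [552.4  21.3 165.6]
DR [506.5  31.4 135.5]
DL [514.2  67.  134.9]
C [533.2  43.6 149.8]
centre [533.4933111   43.94525563 150.01065474] n [-0.51113313  0.14158251  0.84776017] slope 0.5590484556581068 x 55.955086765691085 0.5585467568756114 az -12.776130278373556 ylen 36.200241098071274 [ 8.08968809 35.27021881 -1.01294978]
radial 24.59394386299849 slope 0.5644632274135407 0.5782175161876582
[{"x":0,"y":3,"z":37,"rx":-0,"ry":-0,"rz":-0.01,"hand":H},{"x":-0,"y":2.2,"z":37.2,"rx":-0,"ry":-0,"rz":-0.003,"hand":H}]
[{"x":-0,"y":0,"z":28,"rx":-0,"ry":-0,"rz":0,"hand":H},{"x":-0,"y":0,"z":28,"rx":-0,"ry":-0,"rz":0,"hand":H},{"x":-0.1,"y":0,"z":28,"rx":-0,"ry":-0,"rz":0,"hand":H}]
```

```bash
python3 -m creep '[{"x":0,"y":3,"z":40,"rx":0,"ry":0,"rz":-0.01,"hand":60},{"x":0,"y":2,"z":40,"rx":0,"ry":0,"rz":-0.003,"hand":60},{"x":0,"y":0,"z":40,"rx":0,"ry":0,"rz":0,"hand":60},{"x":0,"y":0,"z":25,"rx":0,"ry":0,"rz":0,"hand":60},{"x":0,"y":0,"z":10,"rx":0,"ry":0,"rz":0,"hand":60},{"x":0,"y":0,"z":0,"rx":0,"ry":0,"rz":0,"hand":60}]'
python3 -m creep '[{"x":0,"y":0,"z":0,"rx":0,"ry":0,"rz":0,"hand":30},{"x":0,"y":0,"z":0,"rx":0,"ry":0,"rz":0,"hand":30},{"x":0,"y":0,"z":0,"rx":0,"ry":0,"rz":0,"hand":30},{"x":0,"y":0,"z":0,"rx":0,"ry":0,"rz":0,"hand":30},{"x":0,"y":0,"z":0,"rx":0,"ry":0,"rz":0,"hand":30}]' 70; python3 -c "
from h import *
print(sense()['eef_pos'],sense()['tcp_rot'])"
```

```text
clock: 6.72
eef_pos: [448.7, -290.8, 9.3]
tcp_rot: [-3.141, -0.0, 1.467]
contact_force: [0.3, -0.4, 1.2]
opening: 0.7
grasp_force: 0.0
clock: 7.35
eef_pos: [449.3, -291.8, 10.7]
tcp_rot: [3.14, 0.001, 1.466]
contact_force: [0.9, 2.0, 7.5]
opening: 0.416
grasp_force: 70.7
[ 449.27256649 -291.75051342   10.6681942 ] [3.13952101e+00 8.78424995e-04 1.46568797e+00]
```

```bash
cat >> h.py <<'E'
def slopeR(s,azdeg):
    a=np.radians(azdeg);n=np.array([-np.sin(s)*np.cos(a),-np.sin(s)*np.sin(a),np.cos(s)])
    y=np.array([np.cos(s)*np.cos(a),np.cos(s)*np.sin(a),np.sin(s)]);z=-n
    return Rot.from_matrix(np.c_[np.cross(y,z),y,z]),n,y
E
python3 - <<'E'
from h import *
G,n,y=slopeR(.563,-12.4);C=np.array([533.6,44.1,149.5])
plan([((449.3,-291.8,170),down(84),4),(C+n*80,G,9)])
E
```

```text
[{"x":-0,"y":0,"z":-40,"rx":0,"ry":0,"rz":-0,"hand":H},{"x":-0,"y":0,"z":-40,"rx":0,"ry":0,"rz":-0,"hand":H},{"x":-0,"y":0,"z":-39,"rx":0,"ry":0,"rz":-0,"hand":H},{"x":-0.2,"y":0.4,"z":-40.3,"rx":0.002,"ry":0.001,"rz":-0,"hand":H}]
[{"x":39,"y":1,"z":-5,"rx":-0.06,"ry":-0,"rz":0.01,"hand":H},{"x":38,"y":0,"z":-5,"rx":-0.07,"ry":-0.01,"rz":0.01,"hand":H},{"x":39,"y":1,"z":-6,"rx":-0.06,"ry":-0,"rz":0.02,"hand":H},{"x":38,"y":0,"z":-6,"rx":-0.06,"ry":-0,"rz":0.01,"hand":H},{"x":39,"y":0,"z":-5,"rx":-0.06,"ry":-0.01,"rz":0.01,"hand":H},{"x":39,"y":0,"z":-6,"rx":-0.06,"ry":-0,"rz":0.01,"hand":H},{"x":38,"y":0,"z":-6,"rx":-0.07,"ry":-0,"rz":0.01,"hand":H},{"x":39,"y":0,"z":-6,"rx":-0.06,"ry":-0.01,"rz":0.02,"hand":H},{"x":38.1,"y":-0.1,"z":-5.9,"rx":-0.062,"ry":-0.002,"rz":0.008,"hand":H}]
```

```bash
python3 -m creep '[{"x":0,"y":0,"z":-20,"rx":0,"ry":0,"rz":0,"hand":30},{"x":0,"y":0,"z":-40,"rx":0,"ry":0,"rz":0,"hand":30},{"x":0,"y":0,"z":-50,"rx":0,"ry":0,"rz":0,"hand":30},{"x":0,"y":0,"z":-50,"rx":0,"ry":0,"rz":0,"hand":30},{"x":39,"y":1,"z":-5,"rx":-0.06,"ry":0,"rz":0.01,"hand":30},{"x":38,"y":0,"z":-5,"rx":-0.07,"ry":-0.01,"rz":0.01,"hand":30},{"x":39,"y":1,"z":-6,"rx":-0.06,"ry":0,"rz":0.02,"hand":30},{"x":38,"y":0,"z":-6,"rx":-0.06,"ry":0,"rz":0.01,"hand":30},{"x":39,"y":0,"z":-5,"rx":-0.06,"ry":-0.01,"rz":0.01,"hand":30},{"x":39,"y":0,"z":-6,"rx":-0.06,"ry":0,"rz":0.01,"hand":30},{"x":38,"y":0,"z":-6,"rx":-0.07,"ry":0,"rz":0.01,"hand":30},{"x":39,"y":0,"z":-6,"rx":-0.06,"ry":-0.01,"rz":0.02,"hand":30},{"x":38,"y":0,"z":-6,"rx":-0.06,"ry":0,"rz":0.01,"hand":30},{"x":0,"y":0,"z":0,"rx":0,"ry":0,"rz":0,"hand":30},{"x":0,"y":0,"z":0,"rx":0,"ry":0,"rz":0,"hand":30}]'
python3 - <<'E'
from h import *
im=grab_frame("wrist");c=get_calibration("wrist");s=sense();cv2.imwrite("pics/w4.png",im[:,:,::-1])
T=grab_frame("scene");cv2.imwrite("pics/s4.png",T[:,:,::-1])
p=s["eef_pos"];R=Rot.from_euler("xyz",s["tcp_rot"]).as_matrix()
print(p,s["tcp_rot"],s["contact_force"])
# tool-frame plate outline: intersect rays with plane tool z = 4 mm (plate top)
bs=blobs(im,(0,120,30),(6,255,255),30)+blobs(im,(174,120,30),(180,255,255),30)
for b in bs: print(cen(b),cv2.contourArea(b))
h=cv2.convexHull(np.vstack(bs)).reshape(-1,2)
o,v=ray(c,h);o=R.T@(o-p);v=v@R
for d in(4.,10.):
    q=(o+v*((d-o[2])/v[:,2:]))[:,:2].astype(np.float32);print("plate at tool z",d,cv2.minAreaRect(q),q.min(0),q.max(0))
G,n,y=slopeR(.563,-12.4);C=np.array([533.6,44.1,149.5])
plan([(C+n*80,G,1)])
E
```

```text
clock: 9.22
eef_pos: [489.0, 41.6, 214.6]
tcp_rot: [2.601, 0.003, 1.358]
contact_force: [-1.0, -0.8, -1.5]
opening: 0.41
grasp_force: 70.3
[489.11183984  41.13202359 214.58912451] [2.60113929 0.00261065 1.35629409] [ 0.83430882 -0.39467501 -1.50718626]
[278.92872526 235.56182272] 4875.5
plate at tool z 4.0 ((12.745078086853027, 0.02190399169921875), (26.060781478881836, 69.35731506347656), 0.1220032125711441) [ -0.35830274 -34.67312   ] [25.763382 34.676147]
plate at tool z 10.0 ((10.356659889221191, 0.029216766357421875), (27.12920379638672, 72.20079040527344), 0.1220032125711441) [ -3.2839243 -36.088207 ] [23.90868 36.1042 ]
[{"x":12.7,"y":1.3,"z":-2.3,"rx":-0.022,"ry":0.002,"rz":0.002,"hand":H}]
```

View pics/w4.png

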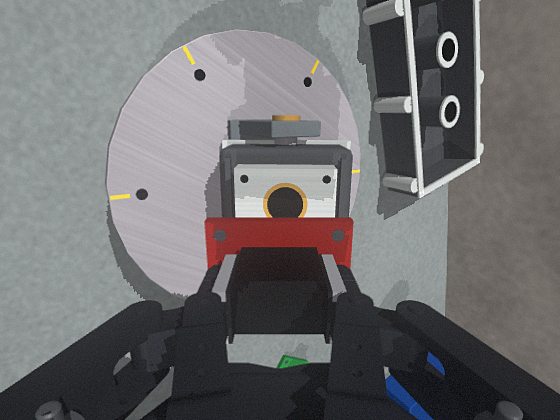

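The wrist view shows the red plate square in the fingers, with its far edge at row ~218. Two port screw holes are visible at (243,179) and (326,179), so I'll use those for the final alignment.

Run:
```python
from h import *
im=cv2.imread("pics/w4.png")[:,:,::-1];c=get_calibration("wrist");s=sense()
p=s["eef_pos"];R=Rot.from_euler("xyz",s["tcp_rot"]).as_matrix()
px=[]
for u,v in((243,179),(326,179)):
    g=im[v-7:v+8,u-7:u+8].max(2).astype(float);w=np.clip(130-g,0,None);yy,xx=np.mgrid[-7:8,-7:8];px.append((u+(w*xx).sum()/w.sum(),v+(w*yy).sum()/w.sum()))
print(px)
o,v=ray(c,px);o=R.T@(o-p);v=v@R
C=R.T@(np.array([533.6,44.1,149.5])-p);print("C (tool)",C)
for d in (65,70,75,80):
    q=o+v*((d-o[2])/v[:,2:]);print(d,q.round(1).tolist(),"sep",np.linalg.norm(q[0]-q[1]),"centre",(q.mean(0)-[18,0,0]).round(1))
```

```text
[(np.float64(243.8916092833461), np.float64(178.44631471563378)), (np.float64(326.2906234658812), np.float64(179.11217476681395))]
C (tool) [12.84460636  3.08056462 77.71852277]
65 [[32.7, -22.1, 65.0], [32.1, 30.4, 65.0]] sep 52.48440602956999 centre [14.4  4.2 65. ]
70 [[31.7, -22.6, 70.0], [31.2, 31.1, 70.0]] sep 53.750035110172135 centre [13.5  4.3 70. ]
75 [[30.8, -23.1, 75.0], [30.3, 31.9, 75.0]] sep 55.01566419077429 centre [12.5  4.4 75. ]
80 [[29.9, -23.7, 80.0], [29.3, 32.6, 80.0]] sep 56.28129327137644 centre [11.6  4.5 80. ]
```

```bash
python3 -m creep '[{"x":11.6,"y":2.2,"z":0,"rx":-0.022,"ry":0.002,"rz":0.002,"hand":30},{"x":0,"y":0,"z":20,"rx":0,"ry":0,"rz":0,"hand":30},{"x":0,"y":0,"z":20,"rx":0,"ry":0,"rz":0,"hand":30},{"x":0,"y":0,"z":10,"rx":0,"ry":0,"rz":0,"hand":30},{"x":0,"y":0,"z":0,"rx":0,"ry":0,"rz":0,"hand":30},{"x":0,"y":0,"z":0,"rx":0,"ry":0,"rz":0,"hand":30}]'
python3 - <<'E'
from h import *
s=sense();p=s["eef_pos"];R=Rot.from_euler("xyz",s["tcp_rot"]);G,n,y=slopeR(.563,-12.4);C=np.array([533.6,44.1,149.5])
print(p,s["contact_force"],"C in tool",R.inv().apply(C-p),"rot err",(R.inv()*G).as_rotvec())
S=grab_frame("scene");w=grab_frame("wrist")
cv2.imwrite("pics/c5.png",np.hstack([cv2.resize(S[165:265,235:335],(400,400),interpolation=2),cv2.resize(w[100:300,180:380],(400,400),interpolation=2)])[:,:,::-1])
E
```

```text
clock: 10.07
eef_pos: [519.7, 46.2, 173.5]
tcp_rot: [2.579, -0.001, 1.354]
contact_force: [-1.2, -0.3, -1.6]
opening: 0.41
grasp_force: 70.3
[519.72606789  46.2490872  173.53555576] [-1.16720871 -0.30281788 -1.61348718] C in tool [ 0.86726507 -0.97702496 27.80477984] rot err [-8.77370052e-05 -4.58230037e-04 -2.69413394e-04]
```

View pics/c5.png

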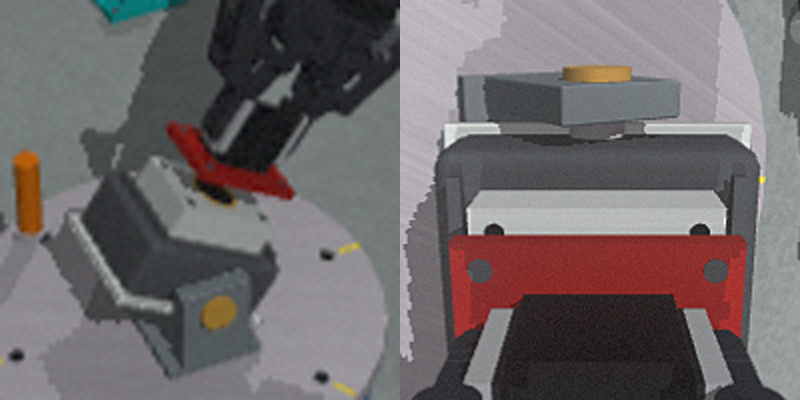

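The views show the plate parallel to the port. In the wrist crop the plate and port centrelines both sit at column ~597, so I'll approach now.

```bash
python3 -m creep '[{"x":0,"y":0,"z":8,"rx":0,"ry":0,"rz":0,"hand":30},{"x":0,"y":0,"z":5,"rx":0,"ry":0,"rz":0,"hand":30},{"x":0,"y":0,"z":2,"rx":0,"ry":0,"rz":0,"hand":30},{"x":0,"y":0,"z":0,"rx":0,"ry":0,"rz":0,"hand":30},{"x":0,"y":0,"z":0,"rx":0,"ry":0,"rz":0,"hand":30}]'; python3 -m creep '[{"x":0,"y":0,"z":1,"rx":0,"ry":0,"rz":0,"hand":30},{"x":0,"y":0,"z":0,"rx":0,"ry":0,"rz":0,"hand":30}]';python3 -m creep '[{"x":0,"y":0,"z":1,"rx":0,"ry":0,"rz":0,"hand":30},{"x":0,"y":0,"z":0,"rx":0,"ry":0,"rz":0,"hand":30}]'
python3 - <<'E'
from h import *
s=sense();R=Rot.from_euler("xyz",s["tcp_rot"]);C=np.array([533.6,44.1,149.5])
print("F tool",R.inv().apply(s["contact_force"]),"M tool",R.inv().apply(s["wrist_torque"]),R.inv().apply(C-s["eef_pos"]))
E
```

```text
clock: 10.8
eef_pos: [527.5, 45.3, 160.6]
tcp_rot: [2.579, -0.001, 1.356]
contact_force: [-0.4, 0.3, -1.3]
opening: 0.41
grasp_force: 70.3
clock: 11.05
eef_pos: [528.1, 45.2, 159.8]
tcp_rot: [2.579, -0.001, 1.356]
contact_force: [-0.0, 0.3, -1.0]
opening: 0.408
grasp_force: 70.3
clock: 11.3
eef_pos: [528.6, 45.0, 158.9]
tcp_rot: [2.579, -0.001, 1.356]
contact_force: [0.5, -0.2, -1.8]
opening: 0.407
grasp_force: 70.3
F tool [-0.13776357 -0.51628229  1.77119421] M tool [ 0.41930527 -0.02666969 -0.00899826] [ 0.15737983 -0.69921077 10.64068147]
```

```bash
for i in 1; do python3 -m creep '[{"x":0,"y":0,"z":0.7,"rx":0,"ry":0,"rz":0,"hand":30},{"x":0,"y":0,"z":0,"rx":0,"ry":0,"rz":0,"hand":30}]' | grep -E "eef|force"; done; python3 -m creep '[{"x":0,"y":0,"z":0.7,"rx":0,"ry":0,"rz":0,"hand":30},{"x":0,"y":0,"z":0,"rx":0,"ry":0,"rz":0,"hand":30}]' | grep -E "eef|force"
python3 - <<'E'
from h import *
s=sense();R=Rot.from_euler("xyz",s["tcp_rot"]);C=np.array([533.6,44.1,149.5])
print("F tool",R.inv().apply(s["contact_force"]),"M tool",R.inv().apply(s["wrist_torque"]),R.inv().apply(C-s["eef_pos"]))
E
```

```text
eef_pos: [529.0, 45.0, 158.3]
contact_force: [0.6, 0.1, -2.4]
grasp_force: 70.3
eef_pos: [529.2, 44.9, 158.0]
contact_force: [-5.0, 2.3, 5.0]
grasp_force: 71.4
F tool [ 1.14745746 -1.91291364 -7.08898032] M tool [ 0.47242647 -0.11139723 -0.01879351] [ 0.11026796 -0.7031577   9.55461885]
```

```bash
python3 -m creep '[{"x":0,"y":0,"z":0.6,"rx":0,"ry":0,"rz":0,"hand":30},{"x":0,"y":0,"z":0,"rx":0,"ry":0,"rz":0,"hand":30},{"x":0,"y":0,"z":0,"rx":0,"ry":0,"rz":0,"hand":30}]' | grep -E "eef|rot|force"
python3 - <<'E'
from h import *
s=sense();R=Rot.from_euler("xyz",s["tcp_rot"]);C=np.array([533.6,44.1,149.5])
G,n,y=slopeR(.563,-12.4)
print("F tool",R.inv().apply(s["contact_force"]),"M tool",R.inv().apply(s["wrist_torque"]),R.inv().apply(C-s["eef_pos"]),(R.inv()*G).as_rotvec())
S=grab_frame("scene");w=grab_frame("wrist");T=grab_frame("top")
cv2.imwrite("pics/c6.png",np.hstack([cv2.resize(S[175:255,245:325],(400,400),interpolation=2),cv2.resize(w[120:270,205:355],(400,400),interpolation=2)])[:,:,::-1])
E
```

```text
eef_pos: [529.2, 44.9, 157.9]
tcp_rot: [2.578, -0.001, 1.356]
contact_force: [-15.5, 3.9, 17.6]
grasp_force: 73.7
F tool [  0.4703657   -4.12470109 -23.38767438] M tool [ 0.83747981 -0.15164769 -0.02966095] [ 0.12032797 -0.7323146   9.47562616] [ 0.0008063  -0.00147414  0.00077698]
```

View pics/c6.png

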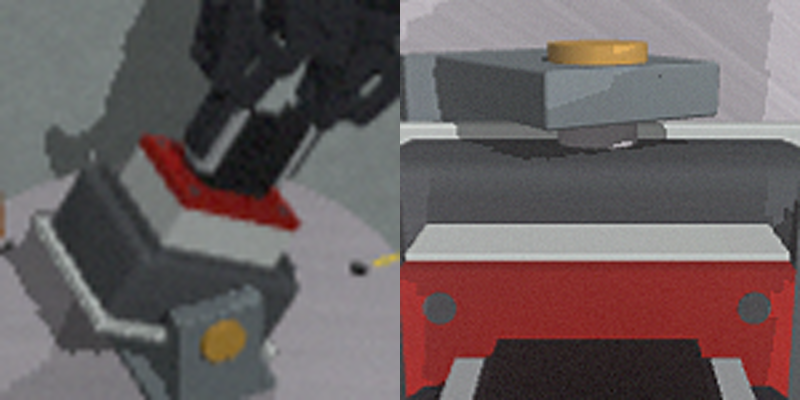

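```bash
python3 -m creep '[{"x":0,"y":0,"z":-0.3,"rx":0,"ry":0,"rz":0,"hand":30},{"x":0,"y":0,"z":0,"rx":0,"ry":0,"rz":0,"hand":30},{"x":0,"y":0,"z":0,"rx":0,"ry":0,"rz":0,"hand":30},{"x":0,"y":0,"z":0,"rx":0,"ry":0,"rz":0,"hand":30}]' | grep -E "eef|rot|force|clock"
python3 - <<'E'
from h import *
s=sense();R=Rot.from_euler("xyz",s["tcp_rot"])
print("F tool",R.inv().apply(s["contact_force"]),"M",R.inv().apply(s["wrist_torque"]))
E
```

```text
clock: 12.82
eef_pos: [529.2, 44.9, 157.9]
tcp_rot: [2.578, -0.001, 1.356]
contact_force: [-11.1, 2.8, 11.6]
grasp_force: 72.5
F tool [  0.35032779  -3.4432278  -15.87863989] M [ 0.59376459 -0.10962448 -0.02571276]
```

```bash
python3 -c "
from rig import *
print(sign_off())"
```

```text
the job is handed in; nothing more can be done
None
```

I turned the table one click anticlockwise; the red breather plate is still gripped and pressed flush and square on the port face at about 16 N, within about 1 mm of centre. The job was handed in at about 13 s.

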